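Spin the index disc and brake it on its mark

TASK

Check that the index disc's bearing runs free and then set the disc: flick the disc with a fingertip so that it spins on its own, untouched, for three seconds at no slower than a turn in four seconds, either way round. Then brake it with a light fingertip pressed on its top so that it stands still with its red mark at the yellow pointer, and take the finger away. Use fingertips only: pinch and lift nothing, and leave the loose things round about where they are.

Things in the scene. Friction and masses are not known exactly. Their poses are not given: they have to be found in the camera images.
- index_disc: Plywood disc, 200 mm across, 9 mm thick, turns endlessly about its vertical centre line. Origin: centre of underside, 36 mm above the bench; top face at 45 mm. Own -x runs to the red mark, +x to the knob. 0.3 kg; left alone it loses 0.2 to 0.35 rad/s a second. Its spindle is sprung: pressed on top it gives 5 mm at 8 N, 10 mm at most; a finger doing so stops it at once. Low brass cap in the middle.
- red_mark (a point): Point on the disc's top face, on the red radial line (45 mm long, 9 mm wide, reaching to the rim), 85 mm from the centre; turns with the disc.
- knob_top (a point): Top centre of the black spinner knob fixed upright on the disc, opposite the red mark, 45 mm from the disc's centre: 12 to 15 mm thick, 22 mm tall above the disc's top face (top 67 mm above the bench). Push it sideways to spin the disc. Farther out the top face is clear.
- stand: Fixed grey stand under the disc, round foot 160 mm across; origin on the bench straight below the disc's centre. Its own -x axis points to the yellow pointer, which stands just outside the disc's rim, 102 to 127 mm from the centre, on a grey post 22 mm wide; its top is 48 mm above the bench.
- pointer_spot (a point): Fixed point 85 mm from the disc's centre towards the yellow pointer, at the height of the disc's top face: the red_mark point lies exactly here when the mark is at the pointer.
- offcut_block: Loose reddish-brown wooden block 70 x 50 x 50 mm, a bystander; origin at the centre of its underside.
- wax_tin: Loose round green tin, 86 mm across and 35 mm high, a bystander; origin at the centre of its underside.
- tape_roll: Loose roll of cream masking tape, 104 mm across and 25 mm high, a bystander; origin at the centre of its underside.

How it is judged:
On the way, in this order (a step that is already met when the one before it is completed fails the run):
1. the disc spins untouched for three seconds, at a turn in four seconds or faster (either way round) (angular speed of index_disc above 1.45 rad/s and contact force between anything else and index_disc below 0.05 N), for 2.8 s.
2. a fingertip pressing on the disc has brought it to a stand with the red mark at the pointer (contact force between the fingers and index_disc above 0.2 N and angular speed of index_disc below 0.15 rad/s and horizontal distance between red_mark and pointer_spot below 0.012 m), for 0.06 s.
At the end, for the whole second after the job is handed in: The disc stands still (under 0.05 rad/s) with the red_mark point within 12 mm (about 8 degrees) of pointer_spot, and the block, the tin and the tape roll are within 20 mm of where they were (horizontal distance between red_mark and pointer_spot below 0.012 m and angular speed of index_disc below 0.05 rad/s and distance of each of offcut_block, wax_tin, tape_roll from where it was at the start of the episode below 0.02 m); the robot touches nothing.
It fails at once if the disc or its knob is pinched, or pushed or pressed with more than 32 N (contact force between the fingers and index_disc above 32 N).
It fails at once if the wooden block, the tin or the tape roll is moved by more than 20 mm or lifted (distance of any of offcut_block, wax_tin, tape_roll from where it was at the start of the episode above 0.02 m).
It also fails if it takes over 51 s, if anything falls off the work surface, if the arm or the gripper's body presses on something with over 40 N, if the wrist force passes 120 N, or if a joint passes its speed limit or range.

ROBOT

A 6-joint arm with a two-finger parallel gripper is mounted at the origin on the work surface; the furniture and walls round the work are solid. World frame = base frame: x ahead of the robot, y to its left, z up, the work surface at z = 0. Lengths are in m, angles in rad, forces in N, time in s.
With the tool pointing down it reaches from about 0.25 to 0.775 m from the base axis. Payload 4 kg.
Tool frame: the origin (TCP) lies on the centre line of the jaws, within the pads' length; the fingertips stand 14 mm ahead of it and the grasp point (between the pads) lies 5 mm behind it (robot.tcp_to_tips is the distance from the TCP to the fingertips, in m); z points along the fingers, y is the line along which they close (so a half turn about z gives the same grasp; the last joint's range is limited). The gripper opens to 94 mm and grips with 3 to 60 N. Pads are 16 mm wide; open, the fingers measure 119 mm over their backs; the gripper's body (75 mm by 177 mm) begins 78 mm behind the grasp point.
Start: joints at [-1.429, 0.087, 1.371, -0, 1.684, -0.103], TCP at [0.133, -0.534, 0.22] pointing down, gripper open.
Joint ranges: [-3.1, 3.1], [-0.76, 2.03], [0.27, 2.55], [-1.08, 4.22], [0.17, 2.65], [-2.57, 2.57]. Speed limits (rad/s): [2.79, 2.79, 3.14, 3.14, 3.14, 3.14].

INTERFACE

Orientations are given as [roll, pitch, yaw] about the fixed x, y, z axes, in that order (R = Rz(yaw) Ry(pitch) Rx(roll)).
In Python, from bench import robot gives the robot as it stands.
- The arm moves only by the tool carry_out, never from a script. Its argument "increments" is a list of rows, each a list of 3 entries, a list of its own where there are three numbers: the closure in counts, from 0 (fully open) to 255 (shut), then the shift along the tool's x, y, z in mm, then the turn about the tool's z in degrees. In form: [[fingers, [dx, dy, dz], twist], ...]. A call has 1 to 8 rows; each row shifts and turns the commanded pose from where the row before left it, along the tool's axes as they then stand; what a row does not reach is not made up. A row lasts 1/10 s, in which the tool goes at most 50 mm and 8.59 degrees, less where a joint would pass 70% of its speed; a pose out of reach is approached as far as the arm can. A call with a gripper value outside its range is refused whole. The fingers move at their own pace and stop on an object; the grip force is fixed at half the most. Time passes only in rows, so rows that do not move let the fingers close. It gives the time, the measured TCP pose, the force, the opening and the grip force at its end, in the units of the state.
- robot.get_obs(): the state, without advancing time (a new reading comes with each control period).
- robot.snapshot(name): name is "scene" or "side" or "wrist"; returns the picture (384x512x3 uint8, blue, green, red); there is no depth.
- robot.get_calibration(name): a dict with "vfov" (degrees; the focal length in pixels is half the picture's height over the tangent of half this angle, whatever the lens; pixels are square), "cx", "cy" (the principal point, pixels), "T" (4x4, takes a point from camera to world coordinates). Camera axes: x right, y down, z forward; pixel columns grow to the right and rows downward; lengths in m; the calibration is good to about 2 mm. A picture is of the moment at which its call begins: read the wrist's pose just before it. get_calibration takes no time and is no camera call; for the wrist camera it gives the pose at the moment of the call.
- robot.close_job(): hands the job in; it is judged then, once.
The state is a dict: "time": time; "joint_positions": joint angles; "qvel": joint speeds; "joint_torque": joint torques, N m; "tool_pos": TCP position; "ee_rot": TCP orientation; "wrist_force": force on the tool from outside, world axes, zero at the start; "wrist_torque": the same for the moment, N m; "width": finger opening in m; "finger_force": force on a finger pad.
Only numpy, scipy, OpenCV 4.12 (cv2) and the standard library are available. Lean on these libraries where they do the work, as an engineer would, in place of code of your own. Each camera call takes 0.05 s, during which the arm holds its last target. There are 200 camera calls.

## Working session

There is one attempt and no reset: what is moved stays moved. The work goes in short steps, Python scripts to look and compute and a tool call to move; the robot and the scene stay as the last step left them, time stands still between calls to the robot, and variables do not carry over. Pictures are saved under pics/ and viewed, at most 10 in all, crops included, and the job is handed in when it is done.

Besides the shell and the picture viewer there is one more tool, called after ">>>" as a command line: name --argument value ..., lists and objects as JSON in quotes. carry_out: Moves the arm, as the interface text tells. Its arguments: {"type":"object","properties":{"increments":{"type":"array","items":{"type":"array"}}},"required":["increments"]}

```bash
mkdir -p pics; ls; cat > h.py <<'E'
import numpy as np, cv2
from bench import robot
def snap(n,f=None):
    c=robot.get_calibration(n); im=robot.snapshot(n)
    if f: cv2.imwrite('pics/'+f,im)
    return im,c
def ray(c,u,v,z):
    f=192/np.tan(np.radians(c['vfov'])/2); T=np.array(c['T'])
    d=T[:3,:3]@np.array([(u-c['cx'])/f,(v-c['cy'])/f,1]); o=T[:3,3]
    return o+d*(z-o[2])/d[2]
E
python3 - <<'E'
from h import *
a,c=snap('scene'); b,d=snap('side')
cv2.imwrite('pics/a.png',cv2.resize(np.vstack([a,b]),(800,1200))[:600]); cv2.imwrite('pics/b.png',cv2.resize(b,(800,600)))
for k in (c,d): print(k)
print(robot.get_obs())
E
```

```text
pics
{'vfov': 48.10534498587965, 'cx': 252.21516716158666, 'cy': 188.5972196560197, 'T': array([[ 0.80927584, -0.28810231,  0.51192741, -0.23274339],
       [-0.58728199, -0.4162905 ,  0.69411964, -1.22090928],
       [ 0.01313304, -0.86238001, -0.50609114,  0.72778395],
       [ 0.        ,  0.        ,  0.        ,  1.        ]])}
{'vfov': 42.28834028780457, 'cx': 258.15479342026293, 'cy': 190.78186080692254, 'T': array([[-0.80860934, -0.26070646,  0.52743064, -0.24574201],
       [-0.58820349,  0.37794785, -0.71496299,  0.65023832],
       [-0.01294581, -0.88836229, -0.45896061,  0.70304516],
       [ 0.        ,  0.        ,  0.        ,  1.        ]])}
{'time': 0.1, 'joint_positions': array([-1.42914411e+00,  8.78649833e-02,  1.37208712e+00, -1.13087719e-05,
        1.68365030e+00, -1.03083731e-01]), 'qvel': array([ 0.00096494, -0.00176418, -0.00314812,  0.00109967,  0.00156896,
       -0.00227143]), 'joint_torque': array([ 2.66703799e-03, -3.41250515e+01, -3.03300619e+01,  7.20348931e-02,
        3.04604438e-02, -9.81642143e-05]), 'tool_pos': array([ 0.13319722, -0.53313116,  0.21843815]), 'ee_rot': array([-3.13959242e+00, -1.95625980e-04,  2.44734486e-01]), 'wrist_force': array([-0.86660136,  0.08049065, -0.58541505]), 'wrist_torque': array([ 0.0472117 , -0.01001428,  0.02349613]), 'finger_force': 0.0, 'width': 0.09410073187348476}
```

View pics/a.png

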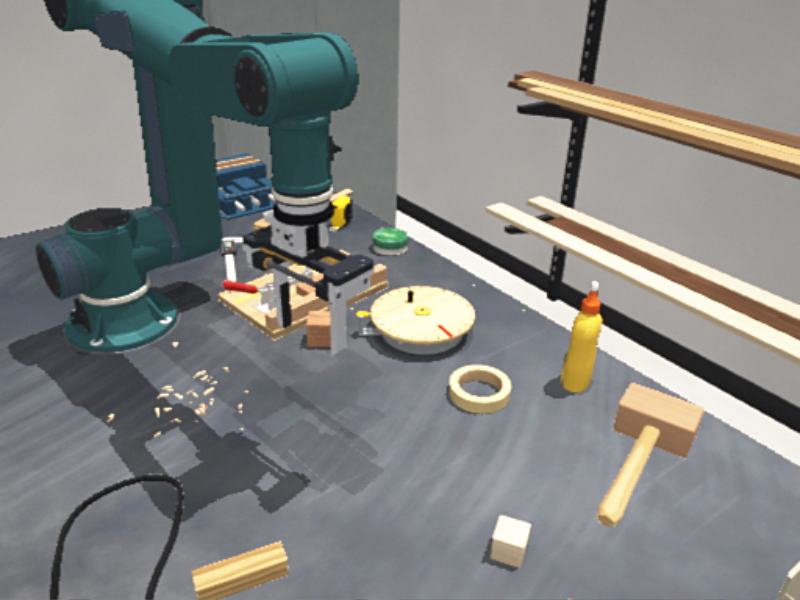

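View pics/b.png

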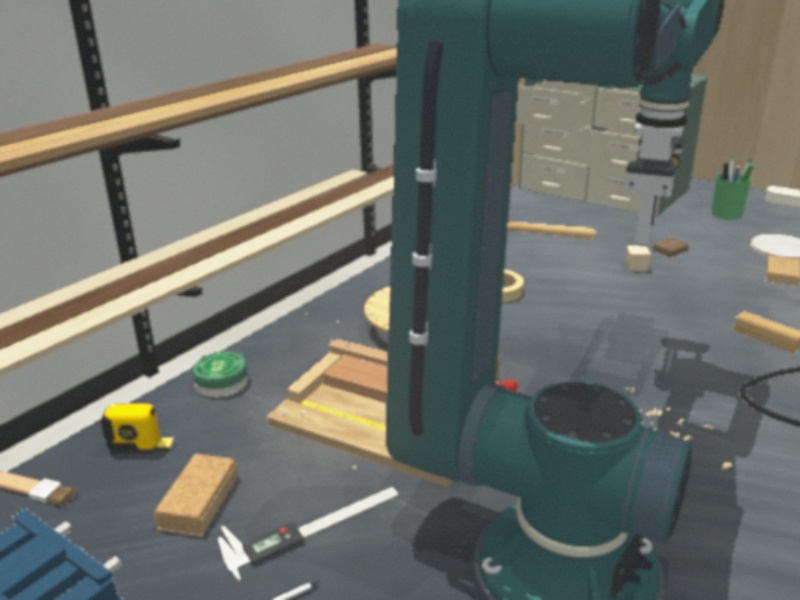

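The scene picture shows the disc at about (423,315) in the scaled image, with the red mark at (446,330), the knob at (410,296) and the yellow pointer at (363,314). The tape is at (480,388), the tin at (390,240) and the block at (318,328). The side camera's view of the disc is mostly blocked by the arm.

```bash
python3 - <<'E'
from h import *
a,c=snap('scene'); s=1.5625
for n,p,z in [('cap',(423,311),.048),('red',(446,330),.045),('knob',(410,291),.067),('ptr',(363,314),.048),('tape',(480,385),.025),('tin',(390,235),.035),('block',(318,315),.05),('rimL',(371,316),.045),('rimR',(475,316),.045),('rimN',(415,341),.045),('rimF',(430,289),.045)]:
    print(n,ray(c,p[0]/s,p[1]/s,z).round(3))
x=a[150:280,180:350]
cv2.imwrite('pics/c.png',cv2.resize(x,None,fx=4.5,fy=4.5,interpolation=cv2.INTER_CUBIC))
w,_=snap('wrist','w.png'); print(robot.get_calibration('wrist')['T'])
E
```

```text
cap [ 0.464 -0.37   0.048]
red [ 0.461 -0.443  0.045]
knob [ 0.47  -0.321  0.067]
ptr [ 0.364 -0.314  0.048]
tape [ 0.421 -0.583  0.025]
tin [ 0.626 -0.036  0.035]
block [ 0.29  -0.271  0.05 ]
rimL [ 0.375 -0.324  0.045]
rimR [ 0.538 -0.438  0.045]
rimN [ 0.392 -0.439  0.045]
rimF [ 0.532 -0.308  0.045]
[[ 0.24295964 -0.94267441 -0.22876971  0.19948098]
 [-0.97003561 -0.23640778 -0.0560561  -0.51610746]
 [-0.00124029  0.23553413 -0.97186529  0.38438304]
 [ 0.          0.          0.          1.        ]]
```

View pics/c.png

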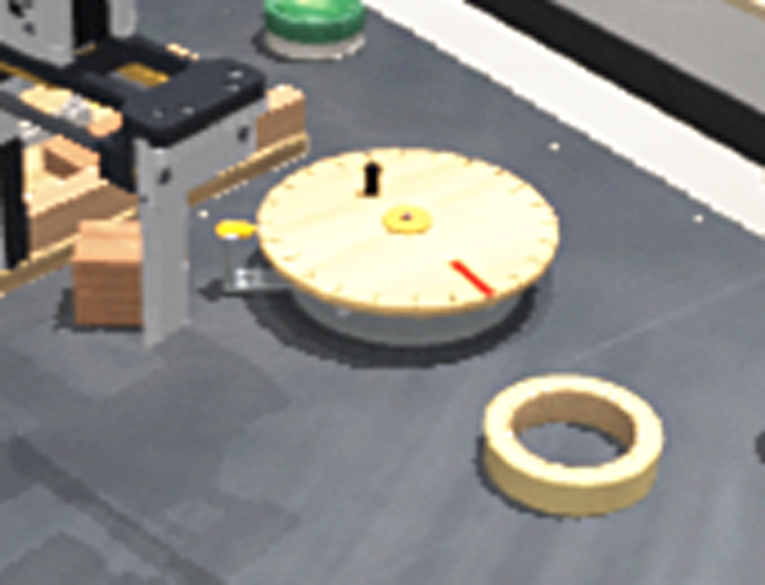

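View pics/w.png

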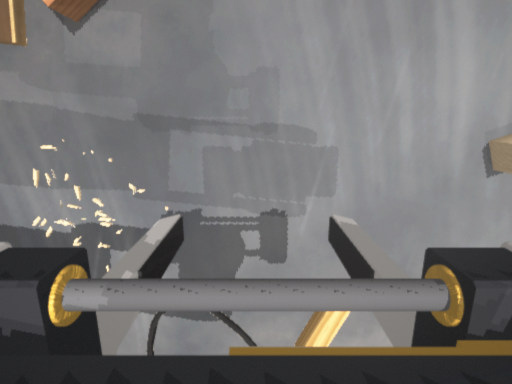

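The crop shows the disc rim, cap, knob, red line and yellow pointer clearly. The wrist camera doesn't see the disc from here. Next I fit the geometry from masks.

```bash
cat >> h.py <<'E'
def rects(im,c,mask,z):
    v,u=np.nonzero(mask); return np.array([ray(c,a,b,z)[:2] for a,b in zip(u,v)])
def redmask(im):
    h=cv2.cvtColor(im,cv2.COLOR_BGR2HSV); m=((h[...,0]<8)|(h[...,0]>172))&(h[...,1]>170)&(h[...,2]>120)
    m[:185]=0;m[:235,:225]=0;m[235:]=0;m[:,:230]=0;m[:,310:]=0; return m
E
cat > m.py <<'E'
from h import *
a,c=snap('scene'); h=cv2.cvtColor(a,cv2.COLOR_BGR2HSV)
m=((h[...,0]>12)&(h[...,0]<32)&(h[...,2]>200)).astype(np.uint8)
m[:180]=0;m[222:]=0;m[:,:236]=0;m[:,308:]=0
m=cv2.morphologyEx(m,cv2.MORPH_OPEN,np.ones((3,3)))
k=max(cv2.findContours(m,cv2.RETR_EXTERNAL,cv2.CHAIN_APPROX_NONE)[0],key=cv2.contourArea)
P=np.array([ray(c,u,v,.045)[:2] for u,v in cv2.convexHull(k)[:,0]])
(ctr,r)=cv2.minEnclosingCircle((P*1000).astype(np.float32)); print('disc',np.round(ctr,1),round(r,1))
q=np.linalg.lstsq(np.c_[2*P,np.ones(len(P))],(P**2).sum(1),rcond=None)[0]; print('lsq',q[:2].round(4),np.sqrt(q[2]+q[:2]@q[:2]).round(4))
R=rects(a,c,redmask(a),.045); print('red',R.mean(0).round(4),len(R))
ym=(h[...,0]>22)&(h[...,0]<32)&(h[...,1]>200)&(h[...,2]>180); ym[:190]=0;ym[215:]=0;ym[:,:222]=0;ym[:,237:]=0
Y=rects(a,c,ym,.048); print('ptr',Y.mean(0).round(4),len(Y))
km=(h[...,2]<60); km[:184]=0;km[195:]=0;km[:,:258]=0;km[:,268:]=0
v,u=np.nonzero(km); print('knob px',u.min(),u.max(),v.min(),v.max(), ray(c,u.mean(),v.min()+1.5,.067).round(4), ray(c,u.mean(),v.max()-1,.045).round(4))
C=q[:2]
for n,p in(('red',R.mean(0)),('ptr',Y.mean(0))): print(n,np.hypot(*(p-C)).round(4),np.degrees(np.arctan2(*(p-C)[::-1])).round(1))
E
python3 m.py
```

```text
disc [ 463.6 -366.4] 102.0
lsq [ 0.4643 -0.3669] 0.1009
red [ 0.4581 -0.4427] 15
ptr [ 0.3642 -0.311 ] 8
knob px 261 263 187 192 [ 0.4614 -0.3317  0.067 ] [ 0.4753 -0.3144  0.045 ]
red 0.0761 -94.7
ptr 0.1146 150.8
```

>>> carry_out --increments '[[255,[44.6,-16.1,0],0],[255,[44.6,-16.1,0],0],[255,[44.6,-16.1,0],0],[255,[44.6,-16.1,0],0],[255,[44.6,-16.1,0],0],[255,[44.6,-16.1,0],0],[255,[44.6,-16.1,0],0],[255,[44.6,-16.1,0],0]]'

```text
time: 1.05
tool_pos: [0.4496, -0.3208, 0.2195]
ee_rot: [3.141, -0.0, 0.245]
wrist_force: [0.3, -0.2, 0.3]
width: 0.033
finger_force: 0.0
```

>>> carry_out --increments '[[255,[0,0,30],7.25],[255,[0,0,30],7.25],[255,[0,0,30],7.25],[255,[0,0,25],7.25],[255,[0,0,0],0]]'

```text
time: 1.55
tool_pos: [0.4459, -0.32, 0.0998]
ee_rot: [-3.137, 0.009, -0.261]
wrist_force: [0.4, 0.1, -0.0]
width: 0.0005
finger_force: 0.0
```

```bash
python3 - <<'E'
from h import *
o=robot.get_obs(); print(o['tool_pos'],o['ee_rot'],o['width'],o['time'])
w,c=snap('wrist','w2.png'); s,_=snap('scene')
for p in [(.464,-.367,.048),(.4677,-.322,.067)]:
    T=np.linalg.inv(c['T']);q=T[:3,:3]@np.array(p)+T[:3,3]; f=192/np.tan(np.radians(c['vfov'])/2); print(q[:2]/q[2]*f+[c['cx'],c['cy']])
cv2.imwrite('pics/d.png',np.vstack([w,cv2.resize(s[170:250,200:328],(512,320))][:2])[:600] if 0 else np.hstack([cv2.resize(w,(400,300)),cv2.resize(s[165:255,200:320],(400,300))]))
E
```

```text
[ 0.44587838 -0.32001546  0.09977741] [-3.13745841  0.00851682 -0.26088761] 0.0005348892044567517 1.55
[311.71907496 171.92114929]
[251.75710809 188.27051377]
```

View pics/d.png

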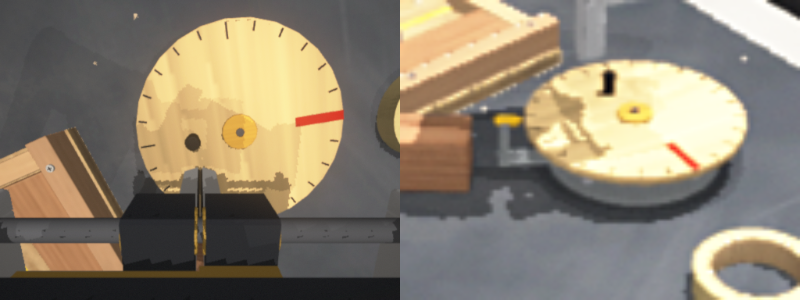

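The wrist view shows the knob straight ahead of the closed fingers at about (193,142), and the cap at (239,132). The scene view shows the same layout. I descend and flick.

>>> carry_out --increments '[[255,[0,0,20],0],[255,[0,0,14],0],[255,[0,0,0],0]]'

```text
time: 1.95
tool_pos: [0.4475, -0.3217, 0.0695]
ee_rot: [-3.141, 0.002, -0.26]
wrist_force: [0.5, 0.9, -0.2]
width: 0.0005
finger_force: 0.0
```

>>> carry_out --increments '[[255,[4,0,0],0],[255,[6,0,0],0],[255,[9,0,0],0],[255,[12,0,0],0],[255,[13,0,0],0],[255,[0,0,-20],0],[255,[0,0,-40],0]]'

```text
time: 2.65
tool_pos: [0.4901, -0.3323, 0.1269]
ee_rot: [-3.138, 0.007, -0.261]
wrist_force: [0.8, -1.1, -0.5]
width: 0.0003
finger_force: 0.0
```

```bash
cat > t.py <<'E'
from h import *
import sys
C=np.array([.4643,-.3669])
def ang():
    t=robot.get_obs()['time']; a,c=snap('scene'); R=rects(a,c,redmask(a),.045)
    if len(R)<5: return t,None,None
    p=np.median(R,0)-C; return t,np.degrees(np.arctan2(p[1],p[0])),np.hypot(*p)
L=[ang() for _ in range(int(sys.argv[1]))]
for t,a,r in L: print(round(t,3),a if a is None else round(a,1),r if r is None else round(r,3))
L=[x for x in L if x[1] is not None]
t=np.array([x[0] for x in L]); a=np.unwrap(np.radians([x[1] for x in L]))
if len(t)>2: w=np.polyfit(t-t[-1],a,1); print('w',w[0].round(3),'ang now',np.degrees(w[1]).round(1))
print(robot.get_obs()['tool_pos'],robot.get_obs()['wrist_force'])
E
python3 t.py 5
```

```text
2.65 161.8 0.076
2.7 150.3 0.072
2.75 139.6 0.08
2.8 127.8 0.078
2.85 116.2 0.078
w -3.967 ang now 116.4
[ 0.49136668 -0.33366725  0.13039112] [-0.25669705 -0.20194904 -0.17692947]
```

The disc is spinning at 3.97 rad/s clockwise. I move to the hover spot and let it coast.

>>> carry_out --increments '[[255,[6.4,-18.7,0],0],[255,[6.4,-18.8,0],0],[255,[0,0,20],0],[255,[0,0,30],0],[255,[0,0,10],0],[255,[0,0,0],0],[255,[0,0,0],0],[255,[0,0,0],0]]'

```text
time: 3.7
tool_pos: [0.5136, -0.3014, 0.072]
ee_rot: [3.141, -0.002, -0.262]
wrist_force: [-0.8, 0.3, 0.6]
width: 0.0003
finger_force: 0.0
```

>>> carry_out --increments '[[255,[0,0,0],0],[255,[0,0,0],0],[255,[0,0,0],0],[255,[0,0,0],0],[255,[0,0,0],0],[255,[0,0,0],0],[255,[0,0,0],0],[255,[0,0,0],0]]'

```text
time: 4.5
tool_pos: [0.5128, -0.3006, 0.0704]
ee_rot: [3.142, 0.0, -0.261]
wrist_force: [-0.3, 0.3, -0.6]
width: 0.0004
finger_force: 0.0
```

>>> carry_out --increments '[[255,[0,0,0],0],[255,[0,0,0],0],[255,[0,0,0],0],[255,[0,0,0],0],[255,[0,0,0],0],[255,[0,0,0],0],[255,[0,0,0],0],[255,[0,0,0],0]]'

```text
time: 5.3
tool_pos: [0.5128, -0.3007, 0.0705]
ee_rot: [3.141, -0.0, -0.261]
wrist_force: [-0.0, -0.4, 0.1]
width: 0.0005
finger_force: 0.0
```

>>> carry_out --increments '[[255,[0,0,0],0],[255,[0,0,0],0],[255,[0,0,0],0],[255,[0,0,0],0],[255,[0,0,0],0],[255,[0,0,0],0],[255,[0,0,0],0],[255,[0,0,0],0]]'

```text
time: 6.1
tool_pos: [0.5128, -0.3007, 0.0705]
ee_rot: [3.142, -0.0, -0.261]
wrist_force: [-0.8, -0.5, -0.3]
width: 0.0003
finger_force: 0.0
```

>>> carry_out --increments '[[255,[0,0,0],0],[255,[0,0,0],0],[255,[0,0,0],0],[255,[0,0,0],0],[255,[0,0,0],0],[255,[0,0,0],0],[255,[0,0,0],0],[255,[0,0,0],0]]'

```text
time: 6.9
tool_pos: [0.5128, -0.3006, 0.0705]
ee_rot: [3.142, -0.0, -0.261]
wrist_force: [0.4, 0.1, -1.1]
width: 0.0005
finger_force: 0.0
```

```bash
python3 t.py 6; python3 -c "
from h import *
w,_=snap('wrist');s,_=snap('scene')
cv2.imwrite('pics/e.png',np.hstack([cv2.resize(w,(400,300)),cv2.resize(s[165:255,200:320],(400,300))]))"
```

```text
6.9 40.4 0.074
6.95 31.8 0.077
7.0 23.7 0.077
7.05 15.5 0.08
7.1 8.1 0.073
7.15 -0.7 0.079
w -2.838 ang now -0.5
[ 0.51279917 -0.30063261  0.07048041] [-0.94280117  0.07050892 -0.67682573]
```

View pics/e.png

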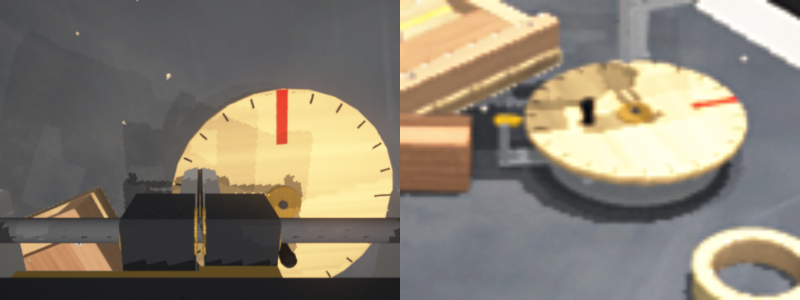

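The wrist view shows the fingertip over clear disc face. The decay is about 0.26 rad/s², and the pointer pass I can use comes at about t=11.6 s. I lower to just above the surface and wait.

>>> carry_out --increments '[[255,[0,0,4],0],[255,[0,0,3],0],[255,[0,0,2],0],[255,[0,0,0],0],[255,[0,0,0],0],[255,[0,0,0],0],[255,[0,0,0],0],[255,[0,0,0],0]]'

```text
time: 8.1
tool_pos: [0.5129, -0.3007, 0.0616]
ee_rot: [3.141, -0.0, -0.261]
wrist_force: [0.5, -0.3, 0.0]
width: 0.0005
finger_force: 0.0
```

>>> carry_out --increments '[[255,[0,0,0],0],[255,[0,0,0],0],[255,[0,0,0],0],[255,[0,0,0],0],[255,[0,0,0],0],[255,[0,0,0],0],[255,[0,0,0],0],[255,[0,0,0],0]]'

```text
time: 8.9
tool_pos: [0.5128, -0.3006, 0.0615]
ee_rot: [3.141, 0.0, -0.261]
wrist_force: [0.7, -0.1, -0.7]
width: 0.0008
finger_force: 0.0
```

>>> carry_out --increments '[[255,[0,0,0],0],[255,[0,0,0],0],[255,[0,0,0],0],[255,[0,0,0],0],[255,[0,0,0],0],[255,[0,0,0],0],[255,[0,0,0],0],[255,[0,0,0],0]]'

```text
time: 9.7
tool_pos: [0.5128, -0.3006, 0.0615]
ee_rot: [3.142, -0.0, -0.261]
wrist_force: [-1.0, 0.4, 0.1]
width: 0.0006
finger_force: 0.0
```

>>> carry_out --increments '[[255,[0,0,0],0],[255,[0,0,0],0],[255,[0,0,0],0],[255,[0,0,0],0],[255,[0,0,0],0],[255,[0,0,0],0]]'

```text
time: 10.3
tool_pos: [0.5128, -0.3006, 0.0615]
ee_rot: [3.142, -0.0, -0.261]
wrist_force: [0.0, -0.1, 0.6]
width: 0.0003
finger_force: 0.0
```

```bash
python3 t.py 9
```

```text
10.3 -101.8 0.075
10.35 -108.9 0.075
10.4 -114.9 0.077
10.45 -121.6 0.077
10.5 -128.0 0.077
10.55 -135.0 0.078
10.6 -139.8 0.075
10.65 -147.0 0.077
10.7 -153.1 0.078
w -2.228 ang now -153.3
[ 0.51281223 -0.30067165  0.06150214] [-0.45061704 -1.13884182  0.25331086]
```

The disc is decelerating more gently than I estimated, so I let this pass go and take the next, slower one.

>>> carry_out --increments '[[255,[0,0,0],0],[255,[0,0,0],0],[255,[0,0,0],0],[255,[0,0,0],0],[255,[0,0,0],0],[255,[0,0,0],0],[255,[0,0,0],0],[255,[0,0,0],0]]'

```text
time: 11.55
tool_pos: [0.5128, -0.3006, 0.0615]
ee_rot: [3.142, -0.0, -0.261]
wrist_force: [-0.4, 0.7, -0.2]
width: 0.0005
finger_force: 0.0
```

>>> carry_out --increments '[[255,[0,0,0],0],[255,[0,0,0],0],[255,[0,0,0],0],[255,[0,0,0],0],[255,[0,0,0],0],[255,[0,0,0],0],[255,[0,0,0],0],[255,[0,0,0],0]]'

```text
time: 12.35
tool_pos: [0.5128, -0.3006, 0.0615]
ee_rot: [3.142, -0.0, -0.261]
wrist_force: [-0.7, 0.4, -0.5]
width: 0.0002
finger_force: 0.0
```

>>> carry_out --increments '[[255,[0,0,0],0],[255,[0,0,0],0],[255,[0,0,0],0],[255,[0,0,0],0],[255,[0,0,0],0],[255,[0,0,0],0],[255,[0,0,0],0],[255,[0,0,0],0]]'

```text
time: 13.15
tool_pos: [0.5128, -0.3006, 0.0615]
ee_rot: [3.142, -0.0, -0.261]
wrist_force: [-0.4, -0.3, -1.2]
width: 0.0005
finger_force: 0.0
```

>>> carry_out --increments '[[255,[0,0,0],0],[255,[0,0,0],0]]'

```text
time: 13.35
tool_pos: [0.5128, -0.3006, 0.0615]
ee_rot: [3.142, 0.0, -0.261]
wrist_force: [0.2, 0.1, 1.1]
width: 0.0004
finger_force: 0.0
```

```bash
python3 t.py 9
```

```text
13.35 -71.7 0.078
13.4 -76.6 0.075
13.45 -81.4 0.079
13.5 -85.5 0.078
13.55 -89.9 0.076
13.6 -94.3 0.077
13.65 -99.3 0.075
13.7 -103.5 0.079
13.75 -107.5 0.077
w -1.561 ang now -107.8
[ 0.51282678 -0.30067705  0.06151517] [-0.32048308  0.16481655  0.40403536]
```

>>> carry_out --increments '[[255,[0,0,0],0],[255,[0,0,0],0],[255,[0,0,0],0],[255,[0,0,0],0],[255,[0,0,0],0],[255,[0,0,0],0],[255,[0,0,0],0],[255,[0,0,0],0]]'

```text
time: 14.6
tool_pos: [0.5128, -0.3007, 0.0615]
ee_rot: [3.142, -0.0, -0.261]
wrist_force: [0.1, -0.7, -0.2]
width: 0.0003
finger_force: 0.0
```

>>> carry_out --increments '[[255,[0,0,0],0]]'

```text
time: 14.7
tool_pos: [0.5128, -0.3006, 0.0615]
ee_rot: [3.142, 0.0, -0.261]
wrist_force: [0.0, -0.2, -0.0]
width: 0.0006
finger_force: 0.0
```

```bash
python3 t.py 4
```

```text
14.7 173.8 0.077
14.75 169.8 0.077
14.8 165.3 0.077
14.85 162.2 0.079
w -1.376 ang now 161.8
[ 0.51279832 -0.30067268  0.06149571] [0.29765858 0.03782621 0.46458862]
```

>>> carry_out --increments '[[255,[0,0,7],0],[255,[0,0,0],0],[255,[0,0,0],0],[255,[0,0,0],0]]'

```text
time: 15.3
tool_pos: [0.5134, -0.301, 0.0554]
ee_rot: [3.141, -0.002, -0.261]
wrist_force: [1.2, -0.4, 4.8]
width: 0.0005
finger_force: 2.4
```

```bash
python3 t.py 3; python3 -c "
from h import *
s,_=snap('scene')
cv2.imwrite('pics/f.png',cv2.resize(s[175:245,205:305],(800,560),interpolation=cv2.INTER_CUBIC))"
```

```text
15.3 158.1 0.079
15.35 158.1 0.079
15.4 158.2 0.078
w 0.013 ang now 158.1
[ 0.51316507 -0.30083408  0.0550823 ] [ 0.23743393 -0.19059004  5.27470483]
```

View pics/f.png

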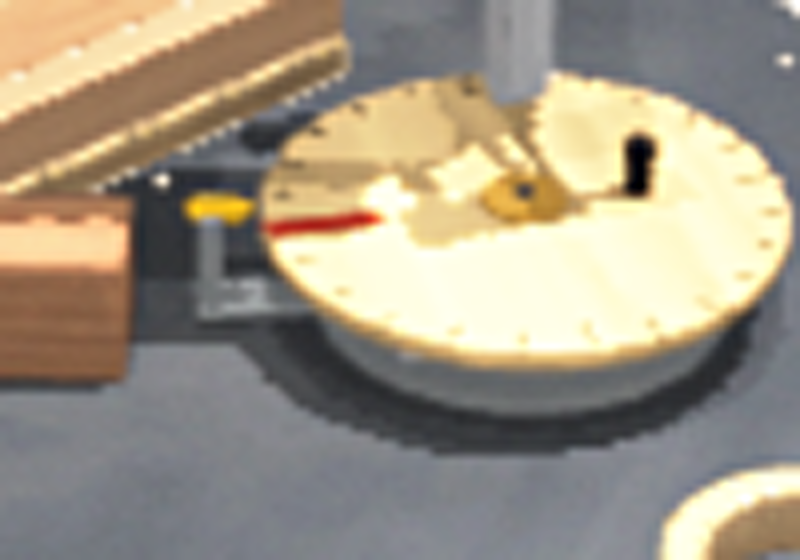

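The mark stands next to the pointer, at roughly 154° against 151° once I allow for the disc being pressed down. I lift and check again.

>>> carry_out --increments '[[255,[0,0,-5],0],[255,[0,0,-10],0],[255,[0,0,-20],0],[255,[0,0,0],0],[255,[0,0,0],0]]'

```text
time: 16.0
tool_pos: [0.5127, -0.3007, 0.0894]
ee_rot: [3.141, -0.0, -0.261]
wrist_force: [0.5, -0.2, -0.6]
width: 0.0003
finger_force: 0.0
```

```bash
python3 t.py 3; python3 m.py | head -4; python3 -c "
from h import *
s,_=snap('scene')
cv2.imwrite('pics/g.png',cv2.resize(s[175:245,205:305],(800,560),interpolation=cv2.INTER_CUBIC))"
```

```text
16.0 158.2 0.078
16.05 158.2 0.078
16.1 158.2 0.078
w 0.0 ang now 158.2
[ 0.51207302 -0.3001523   0.08805543] [ 0.3474719  -0.38297178 -0.48175238]
disc [ 463.9 -367.7] 102.2
lsq [ 0.4645 -0.3682] 0.1003
red [ 0.3935 -0.3387] 16
ptr [ 0.3646 -0.3104] 8Traceback (most recent call last):
  File "m.py", line 14, in <module>
    v,u=np.nonzero(km); print('knob px',u.min(),u.max(),v.min(),v.max(), ray(c,u.mean(),v.min()+1.5,.067).round(4), ray(c,u.mean(),v.max()-1,.045).round(4))
                                        ~~~~~^^
    return umr_minimum(a, axis, None, out, keepdims, initial, where)
ValueError: zero-size array to reduction operation minimum which has no identity
```

View pics/g.png

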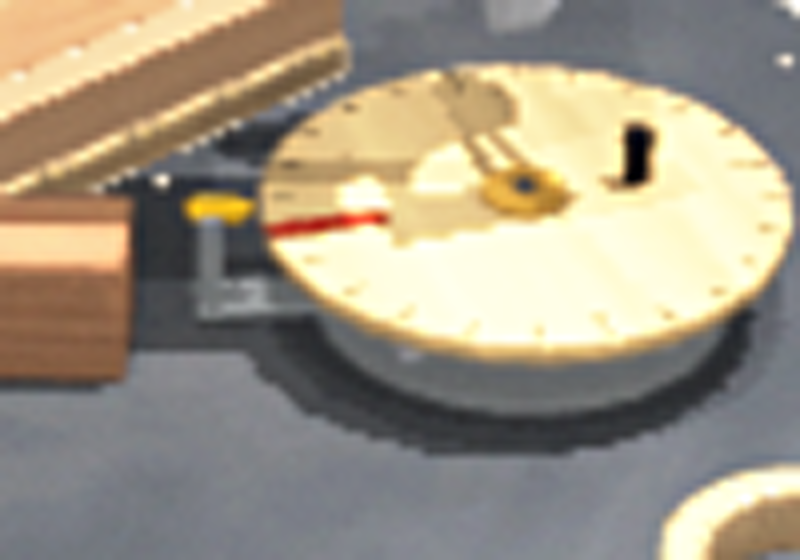

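The mark has settled at 158°, which is 7.5° short of the pointer and too marginal. I press again and drag the disc about 7.5° clockwise (10.5 mm at the finger's radius).

>>> carry_out --increments '[[255,[0,0,25],0],[255,[0,0,7],0],[255,[0,0,3],0],[255,[1.9,0.7,0],0],[255,[1.9,0.7,0],0],[255,[1.9,0.7,0],0],[255,[1.9,0.7,0],0],[255,[1.9,0.7,0],0]]'

```text
time: 17.05
tool_pos: [0.5213, -0.307, 0.0551]
ee_rot: [3.141, -0.001, -0.261]
wrist_force: [-2.0, -1.0, 6.0]
width: 0.0001
finger_force: 2.5
```

>>> carry_out --increments '[[255,[0,0,0],0],[255,[0,0,0],0],[255,[0,0,0],0]]'

```text
time: 17.35
tool_pos: [0.5212, -0.3069, 0.0548]
ee_rot: [3.141, -0.001, -0.261]
wrist_force: [0.2, -1.0, 5.5]
width: 0.0003
finger_force: 2.6
```

```bash
python3 t.py 3
```

```text
17.35 154.0 0.078
17.4 154.0 0.078
17.45 154.0 0.078
w 0.0 ang now 154.0
[ 0.52119236 -0.30684967  0.05482808] [ 0.27550144 -0.69661956  5.51835187]
```

>>> carry_out --increments '[[255,[1.6,1.0,0],0],[255,[1.6,1.0,0],0],[255,[1.6,1.0,0],0],[255,[0,0,0],0],[255,[0,0,0],0],[255,[0,0,0],0]]'

```text
time: 18.1
tool_pos: [0.5252, -0.3107, 0.0548]
ee_rot: [3.142, -0.001, -0.261]
wrist_force: [-0.6, -0.5, 4.6]
width: 0.0005
finger_force: 2.6
```

```bash
python3 t.py 3
```

```text
18.1 149.9 0.077
18.15 149.9 0.077
18.2 149.9 0.077
w 0.0 ang now 149.9
[ 0.52525687 -0.31068153  0.05484401] [-0.92677398  0.39338255  4.8618798 ]
```

>>> carry_out --increments '[[255,[0,0,-5],0],[255,[0,0,-10],0],[255,[0,0,-25],0],[255,[0,0,-40],0],[255,[0,0,0],0]]'

```text
time: 18.75
tool_pos: [0.5276, -0.3124, 0.1411]
ee_rot: [3.138, -0.01, -0.261]
wrist_force: [0.4, 0.1, 0.3]
width: 0.0007
finger_force: 0.0
```

```bash
python3 t.py 2; python3 m.py 2>/dev/null| head -4; python3 -c "
from h import *
s,_=snap('scene');w,_=snap('wrist')
cv2.imwrite('pics/i.png',np.hstack([cv2.resize(s[180:235,220:300],(436,300),interpolation=cv2.INTER_CUBIC),cv2.resize(w,(360,300))]))"
```

```text
18.75 149.6 0.083
18.8 149.6 0.083
[ 0.52536891 -0.31087371  0.13560422] [-2.01576377e-04  5.50428181e-01 -3.96776375e-01]
disc [ 462.5 -367.5] 102.9
lsq [ 0.4649 -0.369 ] 0.0999
red [ 0.3954 -0.3256] 21
ptr [ 0.3643 -0.3099] 6
```

View pics/i.png

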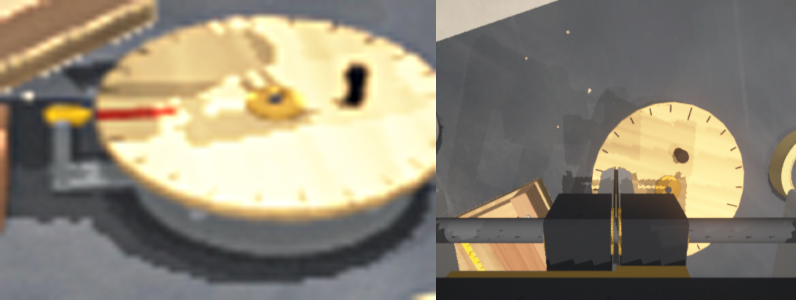

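The red mark now lines up with the pointer, at about 148–150° against 150°. The disc is still and the finger is clear, so I hand in.

```bash
python3 -c "
from bench import robot
print(robot.close_job())"
```

```text
the job is handed in; nothing more can be done
None
```

I flicked the disc to about 4 rad/s and let it coast untouched for about 12 s. I then braked it with a fingertip, and with one pressed correction set the red mark within about 2° of the pointer. The finger was clear when I handed the job in at about 19 s, and no verdict came back.

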